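# Flip open the cheese keeper and make room in it

## Robot

A 6-joint arm with a two-finger parallel gripper is mounted at the origin on the work surface. World frame = base frame: x ahead of the robot, y to its left, z up, the work surface at z = 0. Lengths are in m, angles in rad, forces in N, time in s.
With the tool pointing down it reaches from about 0.275 to 0.825 m from the base axis. Payload 5.2 kg.
Tool frame: the origin (TCP) lies at the very end of the fingers, on their centre line; the grasp point (between the pads) lies 19 mm behind it; z points along the fingers, y is the line along which they close (so a half turn about z gives the same grasp; the last joint's range is limited). The gripper opens to 93 mm and grips with 3 to 60 N. Pads are 15 mm wide; open, the fingers measure 128 mm over their backs; the gripper's body (75 mm by 188 mm) begins 65 mm behind the grasp point.
Start: joints at [1.009, 0.259, 1.535, -0, 1.348, -0.203], TCP at [0.193, 0.515, 0.219] pointing down, gripper open.
Joint ranges: [-3.14, 3.14], [-0.91, 2.08], [0.19, 2.58], [-1.22, 4.36], [0.22, 2.71], [-3.12, 3.12]. Speed limits (rad/s): [2.57, 2.57, 3.14, 3.14, 3.14, 3.14].

## Interface

Orientations are given as a unit quaternion [x, y, z, w].
In Python, from bench import status, imaging, job_done gives the robot as it stands. The module is installed in compiled form; this text tells all that it offers.
- The arm moves only by the tool carry_out, never from a script. Its arguments are lists of equal length, an entry for each row: "turn": the turn, a rotation vector about the tool's x, y, z in rad, a list of three; "xyz": the shift along the tool's x, y, z in m, a list of three; "jaw": the closure, from -1 (fully open) to 1 (shut), so that 0 is half open. In form: {"turn": [[rx, ry, rz], ...], "xyz": [[dx, dy, dz], ...], "jaw": [jaw, ...]}. A call has exactly 5 rows; each row shifts and turns the commanded pose from where the row before left it, along the tool's axes as they then stand; what a row does not reach is not made up. A row lasts 1/8 s, in which the tool goes at most 62.5 mm and 10.7 degrees, less where a joint would pass 70% of its speed; a pose out of reach is approached as far as the arm can. A call with a gripper value outside its range is refused whole. The fingers move at their own pace and stop on an object; the grip force is fixed at half the most. Time passes only in rows, so rows that do not move let the fingers close, or fill a call up. It gives the time, the measured TCP pose, the force, the opening and the grip force at its end, in the units of the state.
- status.get_state(): the state, without advancing time (a new reading comes with each control period).
- imaging.grab_frame(name): name is "scene" or "top" or "wrist"; returns the picture (480x640x3 uint8, blue, green, red); there is no depth.
- imaging.camera_info(name): a dict with "mtx" (3x3 intrinsics, pixels), "cam_to_world" (4x4, takes a point from camera to world coordinates). Camera axes: x right, y up, looking along -z (the intrinsics and any distortion apply to the point x, -y, -z); pixel columns grow to the right and rows downward; lengths in m; the calibration is good to about 2 mm. A picture is of the moment at which its call begins: read the wrist's pose just before it. camera_info takes no time and is no camera call; for the wrist camera it gives the pose at the moment of the call.
- job_done(): hands the job in; it is judged then, once.
The state is a dict: "time_s": time; "joint_positions": joint angles; "joint_velocities": joint speeds; "effort": joint torques, N m; "ee_pos": TCP position; "tool_rot": TCP orientation; "ft_force": force on the tool from outside, world axes, zero at the start; "ft_torque": the same for the moment, N m; "grip_width": opening from 0.0 (shut) to 1.0 (fully open); "grasp_force": force on a finger pad.
Only numpy, scipy, OpenCV 4.12 (cv2) and the standard library are available. Lean on these libraries where they do the work, as an engineer would, in place of code of your own. Each camera call takes 0.05 s, during which the arm holds its last target. There are 200 camera calls.

## Task

With a fingertip, push the front of the blue cheese keeper's cover up and over backwards until it rests open by itself. Then push the small yellow cheese inside along its tray until it stands against the red stop, to make room for another one. Only push: do not pick the cheese up or tip it, keep the white keeper shut and leave the other things on the counter where they are.

Things in the scene. Friction and masses are not known exactly. Their poses are not given: they have to be found in the camera images.
- blue_keeper: Cheese keeper with the blue cover; wooden tray fixed to the counter. Origin: centre of its underside; own x from front (robot side) to the hinge side at the back, own y to the robot's left. Tray x -67..67, y -142..142 mm, floor at z = 20 mm; behind it a ledge (x 67..137, top z = 19) where the opened cover rests. Low rails (tops z = 32) with inner faces at x = -47, x = 47 and y = -130 mm.
- blue_cover (a joint): Blue cover of the blue keeper (white band at its lower edge). Deep box-shaped cover, no handle, walls 4 mm, 0.3 kg; shut it fills x -67..67, y -142..142, z 21..101 mm in the tray's frame. Joint in rad: 0 shut, grows as the front swings up and back, 1.7 on its rest. Below about 1.0 it falls shut, above it falls open. It starts to turn under 2.5 to 4 N pushed backwards on the flat front face near its upper edge.
- cheese_center (a point): Centre (half-way up) of the yellow cheese disc, 76 mm across, 35 mm high, about 0.25 kg, standing loose on the blue keeper's tray floor between the rails, hidden under the cover until it is opened; starts right of the middle. Against the stop its centre is at tray y = 92 mm. It slides with friction about 1; push it at about half height or lower so that it does not tip.
- blue_cover_hinge (a point): Middle of the blue cover's hinge line, which runs along the tray's y at tray x = 67, z = 30 mm.
- red_stop (a point): Middle of the inner face of the red stop, a wall at the tray's left (+y) end, 94 mm wide, tray y = 130 mm, top at z = 50 mm; hidden under the shut cover.
- white_keeper: Cheese keeper with the white cover, to be left shut; same build and frame as the blue one.
- white_cover (a joint): White cover of the white keeper, empty. Joint value in rad: 0 shut; same build as the blue one.
- basket_cheese: Bystander, loose: cream basket-pressed cheese wheel, 110 mm across, 50 high; origin at the centre of its underside.
- red_cheese: Bystander, loose: orange waxed cheese, flat ball, 104 mm across, 50 high; origin at the centre of its underside.
- caramel_jar: Bystander, loose: brown jar with white lid, 72 mm across, 90 high, standing near the front between the keepers; origin at the centre of its underside.
- honey_jar: Bystander, loose: amber jar with yellow lid, 66 mm across, 110 high; origin at the centre of its underside.
- sample_bowl: Bystander, loose: white bowl, 110 mm across, 45 high; origin at the centre of its underside.
- spatula: Bystander, loose: spatula lying on the counter; origin in its underside.
- cheese: The same yellow cheese; origin at the centre of its underside.

How it is judged:
On the way, in this order (a step that is already met when the one before it is completed fails the run):
1. the blue cover has gone over centre and lies open on its rest (value of joint blue_cover above 1.55 rad and velocity of joint blue_cover below 0.3 rad/s), for 0.2 s.
2. the cheese stands in the tray against the red stop (y of cheese_center in the frame of blue_keeper between 0.086 and 0.1 m and x of cheese_center in the frame of blue_keeper between -0.02 and 0.02 m and z of cheese_center in the frame of blue_keeper between 0.03 and 0.044 m and angle between cheese_center's own z axis and vertical below 0.1 rad), for 0.2 s.
At the end, for the whole second after the job is handed in: The blue cover rests open by itself (over 1.55 rad), the white one is shut (under 0.08 rad), and the cheese stands upright and still on the tray floor within 6 mm of the red stop (all of step 2 and value of joint blue_cover above 1.55 rad and value of joint white_cover below 0.08 rad and linear speed of cheese below 0.02 m/s); the robot touches nothing.
It fails at once if the cheese is lifted off the tray or tipped (z of cheese_center in the frame of blue_keeper above 0.05 m or angle between cheese_center's own z axis and vertical above 0.35 rad).
It fails at once if the white cover is opened (value of joint white_cover above 0.2 rad).
It fails at once if a bystander is moved more than 25 mm or tipped (distance of any of basket_cheese, red_cheese, caramel_jar, honey_jar, sample_bowl, spatula from where it was at the start of the episode above 0.025 m or angle between any of basket_cheese, red_cheese, caramel_jar, honey_jar, sample_bowl's own z axis and vertical above 0.35 rad).
It also fails if it takes over 53 s, if anything falls off the work surface, if the arm or the gripper's body presses on something with over 40 N, if the wrist force passes 120 N, or if a joint passes its speed limit or range.

## Working session

There is one attempt and no reset: what is moved stays moved. The work goes in short steps, Python scripts to look and compute and a tool call to move; the robot and the scene stay as the last step left them, time stands still between calls to the robot, and variables do not carry over. Pictures are saved under pics/ and viewed, at most 10 in all, crops included, and the job is handed in when it is done.

Besides the shell and the picture viewer there is one more tool, called after ">>>" by a JSON object that holds its "op" and its "data", one argument or row to a line. carry_out: Moves the arm, as the interface text tells. Its arguments: {"type":"object","properties":{"turn":{"type":"array"},"xyz":{"type":"array"},"jaw":{"type":"array"}},"required":["turn","xyz","jaw"]}

```bash
mkdir -p pics; python3 - <<'E'
from bench import status, imaging
import cv2,numpy as np
for n in ("scene","top"):
    f=imaging.grab_frame(n); cv2.imwrite(f"pics/{n}0.png",f)
    c=imaging.camera_info(n); print(n,np.round(c["mtx"],1).tolist(),np.round(c["cam_to_world"],3).tolist(),[k for k in c])
s=status.get_state(); print(s["time_s"],s["ee_pos"],s["tool_rot"],s["grip_width"])
E
```

```text
scene [[530.2, 0.0, 326.3], [0.0, 530.2, 236.1], [0.0, 0.0, 1.0]] [[-0.71, -0.582, 0.396, 1.076], [0.704, -0.583, 0.405, 0.567], [-0.005, 0.567, 0.824, 1.247], [0.0, 0.0, 0.0, 1.0]] ['mtx', 'cam_to_world']
top [[587.3, 0.0, 321.1], [0.0, 587.3, 242.4], [0.0, 0.0, 1.0]] [[-0.027, 0.994, -0.11, 0.363], [-1.0, -0.028, -0.008, -0.017], [-0.011, 0.109, 0.994, 1.533], [0.0, 0.0, 0.0, 1.0]] ['mtx', 'cam_to_world']
0.1 [0.19285051 0.51456179 0.21790843] [ 1.78415963e-01  9.83954815e-01 -7.64108347e-04 -2.86816972e-04] 0.9977071026640636
```

View pics/top0.png

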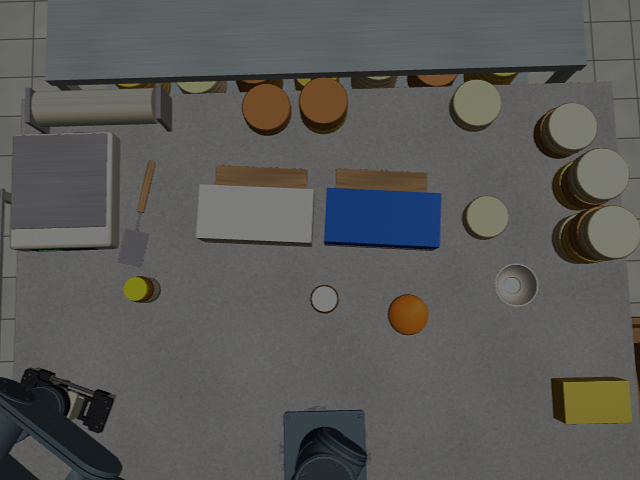

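View pics/scene0.png

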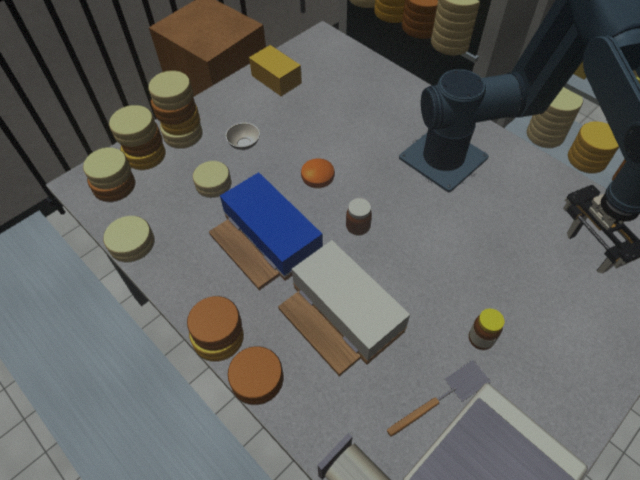

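The top view shows the blue cover at about (325–441, 188–248). The red cheese (408,314) and the caramel jar (324,299) stand in front of it, and the white keeper is to its left. Next I'll measure the cover.

```bash
cat > h.py <<'E'
import cv2,numpy as np
from bench import status, imaging
from scipy.spatial.transform import Rotation as R
def ray(c,uv,z):
    K=c["mtx"];T=np.array(c["cam_to_world"])
    p=np.linalg.inv(K)@np.array([uv[0],uv[1],1.]); d=T[:3,:3]@np.array([p[0],-p[1],-p[2]])
    o=T[:3,3]; return o+d*(z-o[2])/d[2]
def px(c,P):
    T=np.linalg.inv(np.array(c["cam_to_world"])); q=T[:3,:3]@np.array(P)+T[:3,3]
    v=np.array(c["mtx"])@np.array([q[0],-q[1],-q[2]]); return v[:2]/v[2]
E
python3 - <<'E'
from h import *
for n in("top","scene"):
    c=imaging.camera_info(n); f=cv2.imread(f"pics/{n}0.png"); hsv=cv2.cvtColor(f,cv2.COLOR_BGR2HSV)
    print(n)
    m=cv2.inRange(hsv,(105,150,60),(130,255,255))
    k,_=cv2.findContours(m,0,2); k=max(k,key=cv2.contourArea)
    print(np.percentile(hsv[...,2][m>0],[5,20,50,80]))
    # bright = top face
    v=np.percentile(hsv[...,2][m>0],50)
    m2=m&cv2.inRange(hsv[...,2],int(v*.8),255)
    k2,_=cv2.findContours(m2,0,2); k2=max(k2,key=cv2.contourArea)
    b=cv2.boxPoints(cv2.minAreaRect(k2)); a=cv2.approxPolyDP(cv2.convexHull(k2),4,True)[:,0]
    for nm,q in(("rect",b),("poly",a)):
        P=np.array([ray(c,x,.101)[:2] for x in q]); print(nm,np.round(q).tolist(),P.round(3).tolist(),np.linalg.norm(P-np.roll(P,-1,0),axis=1).round(3),P.mean(0).round(3))
    if n=="top":
        for nm,uv,z in(("jar",(324,299),.09),("red",(408,314),.03),("cream",(486,216),.05)): print(nm,ray(c,uv,z).round(3))
E
```

```text
top
[114. 115. 116. 118.]
rect [[324.0, 241.0], [326.0, 187.0], [441.0, 193.0], [439.0, 246.0]] [[0.526, -0.013], [0.659, -0.023], [0.636, -0.307], [0.504, -0.294]] [0.134 0.285 0.133 0.282] [ 0.581 -0.159]
poly [[327, 188], [439, 193], [438, 246], [324, 240]] [[0.657, -0.024], [0.636, -0.301], [0.505, -0.292], [0.527, -0.013]] [0.277 0.132 0.279 0.13 ] [ 0.581 -0.157]
jar [ 0.383 -0.009  0.09 ]
red [ 0.34  -0.221  0.03 ]
cream [ 0.583 -0.427  0.05 ]
scene
[ 67. 134. 136. 138.]
rect [[220.0, 196.0], [255.0, 163.0], [321.0, 233.0], [286.0, 266.0]] [[0.638, -0.3], [0.491, -0.325], [0.528, -0.013], [0.661, -0.003]] [0.15  0.315 0.133 0.298] [ 0.58 -0.16]
poly [[258, 173], [320, 232], [283, 260], [221, 196]] [[0.509, -0.29], [0.528, -0.017], [0.655, -0.022], [0.637, -0.298]] [0.273 0.128 0.277 0.128] [ 0.582 -0.157]
```

>>> {"op": "carry_out", "data": {
  "turn": [
    [0,0,-0.14],
    [0,0,-0.14],
    [0,0,0],
    [0,0,0],
    [0,0,0]
  ],
  "xyz": [
    [0,0,0],
    [0,0,0],
    [-0.028,-0.053,0],
    [-0.028,-0.053,0],
    [-0.028,-0.053,0]
  ],
  "jaw": [1,1,1,1,1]
}}

```text
time_s: 0.72
ee_pos: [0.2645, 0.3482, 0.2183]
tool_rot: [0.039, 0.999, -0.0, -0.0]
ft_force: [1.5, -0.5, -0.2]
grip_width: 0.511
grasp_force: 0.0
```

>>> {"op": "carry_out", "data": {
  "turn": [
    [0,0,0],
    [0,0,0],
    [0,0,0],
    [0,0,0],
    [0,0,0]
  ],
  "xyz": [
    [-0.028,-0.053,0],
    [-0.028,-0.053,0],
    [-0.028,-0.053,0],
    [-0.028,-0.053,0],
    [-0.028,-0.053,0]
  ],
  "jaw": [1,1,1,1,1]
}}

```text
time_s: 1.35
ee_pos: [0.3833, 0.0728, 0.2187]
tool_rot: [0.039, 0.999, 0.0, 0.0]
ft_force: [1.2, -0.4, 0.3]
grip_width: 0.013
grasp_force: 0.0
```

```bash
cat >> h.py <<'E'
C=np.array([.581,-.158,0.]); TH=-.077
A=R.from_euler('z',TH).as_matrix()
def info():
    s=status.get_state(); M=R.from_quat(s["tool_rot"]).as_matrix()
    p=A.T@(np.array(s["ee_pos"])-C)
    print("t",round(s["time_s"],2),"tray",(p*1000).round(1),"F tray",(A.T@np.array(s["ft_force"])).round(1),"axes in tray (cols x,y,z)\n",(A.T@M).round(3),"grip",round(s["grip_width"],2))
    return p,A.T@M
def to(q):
    p,M=info(); print("tool delta mm",(M.T@(np.array(q)-p*1000)).round(1))
E
python3 -c "
from h import *
to([-95,0,200])"
```

```text
t 1.35 tray [-214.9  214.9  218.7] F tray [ 1.2 -0.3  0.3] axes in tray (cols x,y,z)
 [[-1.     0.002  0.   ]
 [ 0.002  1.     0.   ]
 [-0.     0.    -1.   ]] grip 0.01
tool delta mm [-120.3 -214.7   18.7]
```

>>> {"op": "carry_out", "data": {
  "turn": [
    [0,0,0],
    [0,0,0],
    [0,0,0],
    [0,0,0],
    [0,0,0]
  ],
  "xyz": [
    [-0.029,-0.053,0],
    [-0.029,-0.053,0],
    [-0.029,-0.053,0],
    [-0.025,-0.048,0.01],
    [0,0,0.04]
  ],
  "jaw": [1,1,1,1,1]
}}

```text
time_s: 1.98
ee_pos: [0.4812, -0.1453, 0.1694]
tool_rot: [0.041, 0.999, -0.002, 0.002]
ft_force: [0.5, 0.8, -0.4]
grip_width: 0.006
grasp_force: 0.0
```

```bash
python3 -c "
from h import *
to([-90,0,90]); cv2.imwrite('pics/w1.png',imaging.grab_frame('wrist'))"
```

```text
t 1.98 tray [-100.5    5.   169.4] F tray [ 0.5  0.8 -0.4] axes in tray (cols x,y,z)
 [[-1.     0.006  0.005]
 [ 0.006  1.    -0.003]
 [-0.005 -0.003 -1.   ]] grip 0.01
tool delta mm [-10.1  -4.7  79.4]
```

View pics/w1.png

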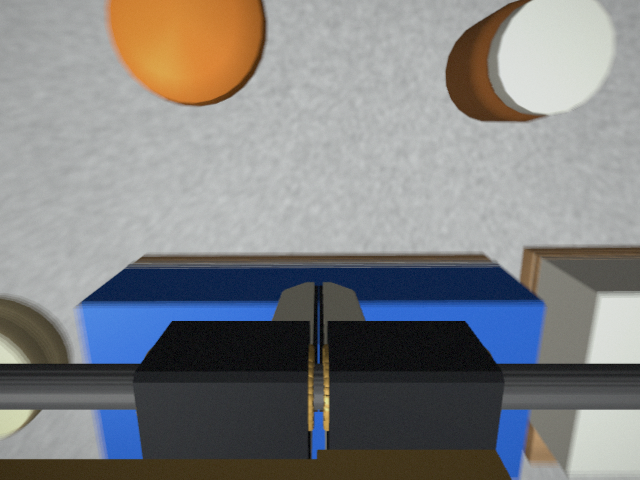

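The wrist view shows the closed fingertips at (318,283), in front of the blue cover's upper front edge (row ~303, columns 80–542) and roughly centred on it. I'll lower and press.

>>> {"op": "carry_out", "data": {
  "turn": [
    [0,0,0],
    [0,0,0],
    [0,0,0],
    [0,0,0],
    [0,0,0]
  ],
  "xyz": [
    [-0.005,-0.004,0.035],
    [0,0,0.035],
    [0,0,0.006],
    [-0.003,0,0],
    [-0.003,0,0]
  ],
  "jaw": [1,1,1,1,1]
}}

```text
time_s: 2.65
ee_pos: [0.4903, -0.1457, 0.0943]
tool_rot: [0.039, 0.999, -0.001, 0.001]
ft_force: [0.7, 0.2, 0.5]
grip_width: 0.003
grasp_force: 0.0
```

```bash
python3 -c "
from h import *
to([-72,0,90])"
```

```text
t 2.65 tray [-91.4   5.2  94.3] F tray [0.7 0.3 0.5] axes in tray (cols x,y,z)
 [[-1.     0.001  0.003]
 [ 0.001  1.    -0.001]
 [-0.003 -0.001 -1.   ]] grip 0.0
tool delta mm [-19.4  -5.2   4.4]
```

>>> {"op": "carry_out", "data": {
  "turn": [
    [0,0,0],
    [0,0,0],
    [0,0,0],
    [0,0,0],
    [0,0,0]
  ],
  "xyz": [
    [-0.006,-0.004,0.005],
    [-0.005,0,0],
    [-0.004,0,0],
    [-0.003,0,0],
    [0,0,0]
  ],
  "jaw": [1,1,1,1,1]
}}

```text
time_s: 3.28
ee_pos: [0.5055, -0.1506, 0.0875]
tool_rot: [0.039, 0.999, 0.0, -0.001]
ft_force: [-4.4, -0.2, 3.4]
grip_width: 0.002
grasp_force: 2.4
```

```bash
python3 -c "
from h import *
to([-70,0,90])"
```

```text
t 3.27 tray [-75.8   1.5  87.5] F tray [-4.3 -0.6  3.4] axes in tray (cols x,y,z)
 [[-1.     0.001 -0.003]
 [ 0.001  1.     0.   ]
 [ 0.003  0.    -1.   ]] grip 0.0
tool delta mm [-5.8 -1.5 -2.5]
```

>>> {"op": "carry_out", "data": {
  "turn": [
    [0,0,0],
    [0,0,0],
    [0,0,0],
    [0,0,0],
    [0,0,0]
  ],
  "xyz": [
    [-0.004,0,-0.005],
    [-0.004,0,-0.006],
    [-0.004,0,-0.006],
    [-0.004,0,-0.006],
    [-0.004,0,-0.006]
  ],
  "jaw": [1,1,1,1,1]
}}

```text
time_s: 3.9
ee_pos: [0.5227, -0.1518, 0.1163]
tool_rot: [0.039, 0.999, 0.001, -0.004]
ft_force: [-13.0, -0.7, 7.7]
grip_width: 0.006
grasp_force: 6.7
```

```bash
python3 -c "
from h import *
to([-60,0,120]);cv2.imwrite('pics/s1.png',cv2.resize(imaging.grab_frame('scene')[130:290,180:350],None,fx=3,fy=3))"
```

```text
t 3.9 tray [-58.6   1.7 116.3] F tray [-13.   -1.7   7.7] axes in tray (cols x,y,z)
 [[-1.     0.001 -0.009]
 [ 0.001  1.     0.001]
 [ 0.009  0.001 -1.   ]] grip 0.01
tool delta mm [ 1.4 -1.7 -3.7]
```

View pics/s1.png

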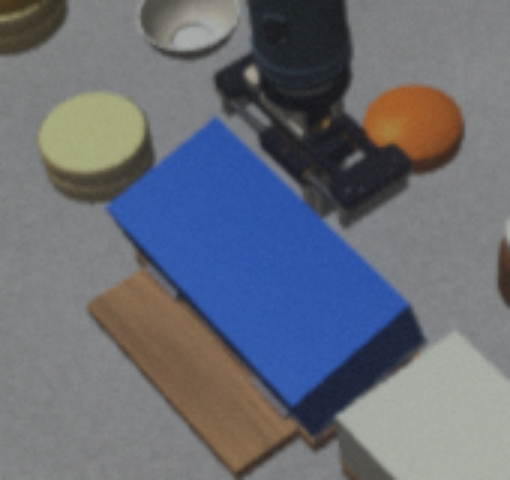

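The cover is lifting: in the crop its front edge (105–420, 120–310) is raised against the finger. I'll keep following the arc.

>>> {"op": "carry_out", "data": {
  "turn": [
    [0,0,0],
    [0,0,0],
    [0,0,0],
    [0,0,0],
    [0,0,0]
  ],
  "xyz": [
    [-0.006,0,-0.009],
    [-0.0075,0,-0.0085],
    [-0.008,0,-0.008],
    [-0.009,0,-0.007],
    [-0.0095,0,-0.0065]
  ],
  "jaw": [1,1,1,1,1]
}}

```text
time_s: 4.58
ee_pos: [0.5671, -0.1554, 0.1563]
tool_rot: [0.039, 0.999, 0.0, 0.0]
ft_force: [-2.2, 0.9, 2.3]
grip_width: 0.007
grasp_force: 1.9
```

```bash
python3 -c "
from h import *
p,M=info(); q=p*1000-[67-7.5,0,30]; print(np.hypot(q[0],q[2]),np.degrees(np.arctan2(q[2],-q[0])))"
```

```text
t 4.58 tray [-14.    1.6 156.3] F tray [-2.3  0.7  2.3] axes in tray (cols x,y,z)
 [[-1.     0.002  0.   ]
 [ 0.002  1.     0.   ]
 [-0.     0.    -1.   ]] grip 0.01
146.16063957964073 59.80386103124027
```

>>> {"op": "carry_out", "data": {
  "turn": [
    [0,0,0],
    [0,0,0],
    [0,0,0],
    [0,0,0],
    [0,0,0]
  ],
  "xyz": [
    [-0.013,0,-0.006],
    [-0.0135,0,-0.0053],
    [-0.014,0,-0.004],
    [-0.0145,0,-0.0025],
    [-0.0147,0,-0.001]
  ],
  "jaw": [1,1,1,1,1]
}}

```text
time_s: 5.2
ee_pos: [0.6385, -0.1609, 0.1757]
tool_rot: [0.039, 0.999, -0.0, 0.002]
ft_force: [-0.2, 1.4, 3.7]
grip_width: 0.004
grasp_force: 1.5
```

```bash
python3 -c "
from h import *
p,M=info(); q=p*1000-[67-7.5,0,30]; print(np.hypot(q[0],q[2]),np.degrees(np.arctan2(q[2],-q[0])))"
```

```text
t 5.2 tray [ 57.5   1.5 175.7] F tray [-0.3  1.4  3.7] axes in tray (cols x,y,z)
 [[-1.     0.002  0.004]
 [ 0.002  1.    -0.   ]
 [-0.004 -0.    -1.   ]] grip 0.0
145.72778409134511 89.223248137127
```

>>> {"op": "carry_out", "data": {
  "turn": [
    [0,0,0],
    [0,0,0],
    [0,0,0],
    [0,0,0],
    [0,0,0]
  ],
  "xyz": [
    [-0.0145,0,0.0005],
    [-0.0145,0,0.002],
    [-0.014,0,0.0035],
    [0,0,0],
    [0.02,0,-0.05]
  ],
  "jaw": [1,1,1,1,1]
}}

```text
time_s: 5.82
ee_pos: [0.657, -0.1618, 0.2128]
tool_rot: [0.039, 0.999, 0.002, -0.005]
ft_force: [0.5, 0.3, 0.4]
grip_width: 0.001
grasp_force: 0.0
```

>>> {"op": "carry_out", "data": {
  "turn": [
    [0,0,0],
    [0,0,0],
    [0,0,0],
    [0,0,0],
    [0,0,0]
  ],
  "xyz": [
    [0.06,0,0],
    [0.06,0,0],
    [0.06,0,0],
    [0.04,0,0],
    [0,0,0]
  ],
  "jaw": [1,1,1,1,1]
}}

```text
time_s: 6.45
ee_pos: [0.4373, -0.1448, 0.2187]
tool_rot: [0.04, 0.999, -0.0, -0.0]
ft_force: [0.3, -0.2, -0.4]
grip_width: 0.007
grasp_force: 0.0
```

```bash
python3 -c "
from h import *
info();
for n in('top','scene'): cv2.imwrite(f'pics/{n}2.png',imaging.grab_frame(n))
a=cv2.imread('pics/top2.png')[130:330,250:500];b=cv2.imread('pics/scene2.png')[130:330,150:400]
cv2.imwrite('pics/c2.png',cv2.resize(np.hstack([a,b]),None,fx=1.6,fy=1.6))"
```

```text
t 6.45 tray [-144.3    2.1  218.7] F tray [ 0.3 -0.1 -0.4] axes in tray (cols x,y,z)
 [[-1.     0.003 -0.   ]
 [ 0.003  1.    -0.   ]
 [ 0.    -0.    -1.   ]] grip 0.01
```

View pics/c2.png

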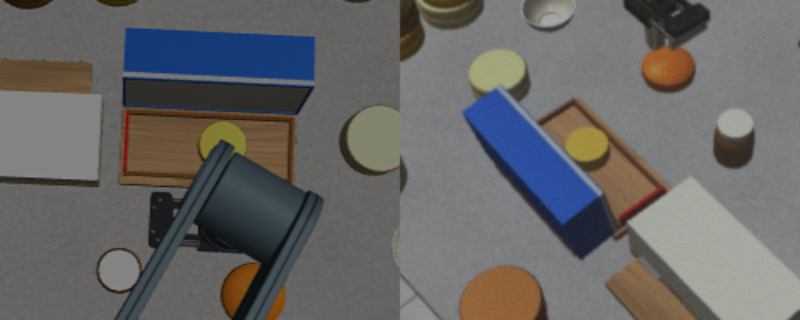

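The cover lies open. The yellow cheese shows at about (222,142) in the left half and (587,145) in the right half, and the red stop is at the tray's left end. There is room for the finger to the right of the cheese. Next I'll measure it.

```bash
python3 - <<'E'
from h import *
for n in("top","scene"):
    c=imaging.camera_info(n); f=cv2.imread(f"pics/{n}2.png"); hsv=cv2.cvtColor(f,cv2.COLOR_BGR2HSV)
    m=cv2.inRange(hsv,(20,140,90),(32,255,255)); k,_=cv2.findContours(m,0,2)
    for q in k:
        if cv2.contourArea(q)<150: continue
        (u,v),r=cv2.minEnclosingCircle(q); P=(A.T@(ray(c,(u,v),.055)-C))*1000
        if abs(P[0])<90 and abs(P[1])<150:
            w=np.array([A.T@(ray(c,x[0],.055)-C) for x in q])*1000
            print(n,u,v,r,P.round(1),w.min(0).round(),w.max(0).round())
    r=cv2.inRange(hsv,(0,170,80),(6,255,255))|cv2.inRange(hsv,(172,170,80),(180,255,255))
    ys,xs=np.nonzero(r)
    w=np.array([A.T@(ray(c,x,.05)-C) for x in zip(xs,ys)])*1000
    w=w[(abs(w[:,0])<80)&(abs(w[:,1])<170)]; print("stop",w.mean(0).round(),np.percentile(w,[2,98],axis=0).round().tolist())
to([0,-100,120])
E
```

```text
top 388.7631530761719 219.9736785888672 14.795337677001953 [ -0.4 -21.1  55. ] [-22. -58.  55.] [36. 16. 55.]
stop [  2. 132.  50.] [[-44.0, 130.0, 50.0], [46.0, 135.0, 50.0]]
scene 266.6199951171875 219.5 12.865345001220703 [  1.8 -18.3  55. ] [-34. -55.  55.] [36. 18. 55.]
stop [  5. 135.  50.] [[-38.0, 132.0, 50.0], [45.0, 137.0, 50.0]]
t 6.55 tray [-141.4    1.3  218.9] F tray [0.8 0.2 0. ] axes in tray (cols x,y,z)
 [[-1.     0.002  0.002]
 [ 0.002  1.    -0.001]
 [-0.002 -0.001 -1.   ]] grip 0.01
tool delta mm [-141.5 -100.9   99.3]
```

>>> {"op": "carry_out", "data": {
  "turn": [
    [0,0,0],
    [0,0,0],
    [0,0,0],
    [0,0,0],
    [0,0,0]
  ],
  "xyz": [
    [-0.04,-0.03,0],
    [-0.04,-0.03,0],
    [-0.04,-0.03,0],
    [-0.02,-0.011,0.02],
    [0,0,0.04]
  ],
  "jaw": [1,1,1,1,1]
}}

```text
time_s: 7.18
ee_pos: [0.5751, -0.2595, 0.1579]
tool_rot: [0.039, 0.999, -0.001, 0.002]
ft_force: [-0.4, -0.7, -0.6]
grip_width: 0.003
grasp_force: 0.0
```

>>> {"op": "carry_out", "data": {
  "turn": [
    [0,0,0],
    [0,0,0],
    [0,0,0],
    [0,0,0],
    [0,0,0]
  ],
  "xyz": [
    [0,0,0.03],
    [0,0,0.03],
    [0,0,0.03],
    [0,0,0.01],
    [0,0,0]
  ],
  "jaw": [1,1,1,1,1]
}}

```text
time_s: 7.8
ee_pos: [0.5717, -0.2571, 0.0576]
tool_rot: [0.039, 0.999, 0.0, -0.0]
ft_force: [0.2, -0.1, -1.2]
grip_width: 0.005
grasp_force: 0.0
```

```bash
python3 -c "
from h import *
to([0,-85,30]); cv2.imwrite('pics/w3.png',imaging.grab_frame('wrist'))"
```

```text
t 7.8 tray [ -1.7 -99.5  57.6] F tray [ 0.3 -0.1 -1.2] axes in tray (cols x,y,z)
 [[-1.     0.001 -0.001]
 [ 0.001  1.     0.001]
 [ 0.001  0.001 -1.   ]] grip 0.01
tool delta mm [-1.7 14.5 27.6]
```

View pics/w3.png

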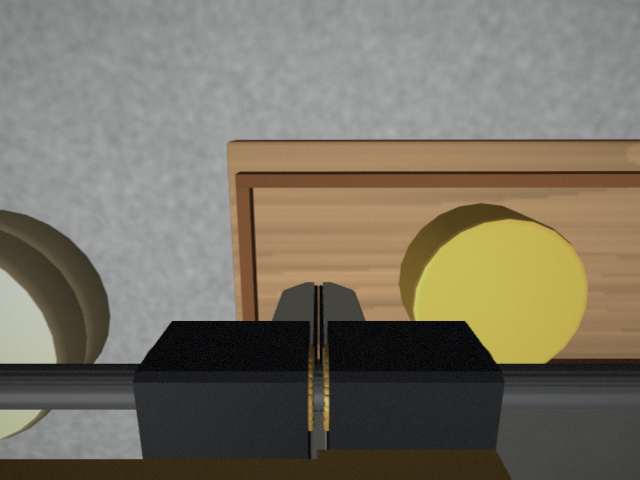

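The wrist view shows the fingertip (275–365, 283) in the tray between the right rail (~245) and the cheese (400–587). It is free on both sides, so I'll lower and push.

>>> {"op": "carry_out", "data": {
  "turn": [
    [0,0,0],
    [0,0,0],
    [0,0,0],
    [0,0,0],
    [0,0,0]
  ],
  "xyz": [
    [-0.002,0,0.018],
    [0,0,0.01],
    [0,0.008,0],
    [0,0.006,0],
    [0,0.005,0]
  ],
  "jaw": [1,1,1,1,1]
}}

```text
time_s: 8.48
ee_pos: [0.575, -0.2379, 0.031]
tool_rot: [0.039, 0.999, -0.0, 0.0]
ft_force: [-0.3, 0.5, -0.9]
grip_width: 0.003
grasp_force: 0.0
```

>>> {"op": "carry_out", "data": {
  "turn": [
    [0,0,0],
    [0,0,0],
    [0,0,0],
    [0,0,0],
    [0,0,0]
  ],
  "xyz": [
    [0,0.005,0],
    [0,0.005,0],
    [0,0.005,0],
    [0,0.005,0],
    [0,0.005,0]
  ],
  "jaw": [1,1,1,1,1]
}}

```text
time_s: 9.1
ee_pos: [0.577, -0.2136, 0.0308]
tool_rot: [0.039, 0.999, -0.0, 0.0]
ft_force: [-0.5, -2.7, 2.1]
grip_width: 0.006
grasp_force: 1.3
```

```bash
python3 -c "
from h import *
to([0,36,30])"
```

```text
t 9.1 tray [  0.3 -55.7  30.8] F tray [-0.3 -2.7  2.1] axes in tray (cols x,y,z)
 [[-1.     0.002  0.001]
 [ 0.002  1.    -0.001]
 [-0.001 -0.001 -1.   ]] grip 0.01
tool delta mm [ 0.4 91.7  0.7]
```

>>> {"op": "carry_out", "data": {
  "turn": [
    [0,0,0],
    [0,0,0],
    [0,0,0],
    [0,0,0],
    [0,0,0]
  ],
  "xyz": [
    [0,0.003,0.003],
    [0,0.006,0.001],
    [0,0.007,0],
    [0,0.007,0],
    [0,0.007,0]
  ],
  "jaw": [1,1,1,1,1]
}}

```text
time_s: 9.72
ee_pos: [0.5788, -0.1826, 0.0262]
tool_rot: [0.039, 0.999, 0.0, -0.0]
ft_force: [0.3, -1.8, 0.1]
grip_width: 0.005
grasp_force: 0.6
```

```bash
python3 -c "
from h import *
to([0,36,27]); cv2.imwrite('pics/w4.png',imaging.grab_frame('wrist'))"
```

```text
t 9.72 tray [ -0.3 -24.7  26.2] F tray [ 0.4 -1.8  0.1] axes in tray (cols x,y,z)
 [[-1.     0.002 -0.001]
 [ 0.002  1.     0.001]
 [ 0.001  0.001 -1.   ]] grip 0.01
tool delta mm [-0.2 60.7 -0.8]
```

View pics/w4.png

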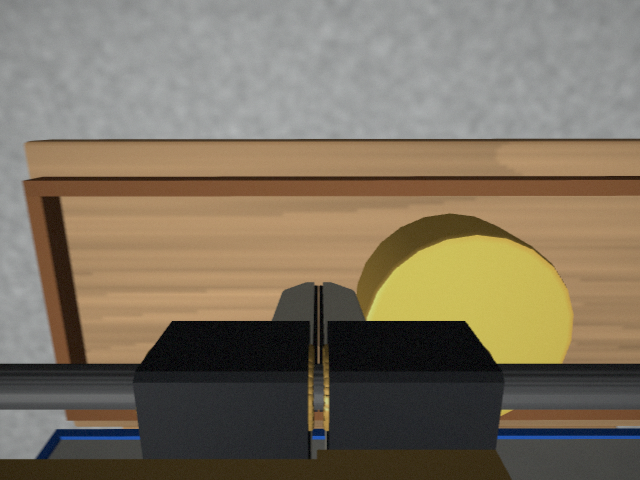

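The finger is against the cheese (360–572, ~310), which stands flat. I'll keep pushing.

>>> {"op": "carry_out", "data": {
  "turn": [
    [0,0,0],
    [0,0,0],
    [0,0,0],
    [0,0,0],
    [0,0,0]
  ],
  "xyz": [
    [0,0.007,0],
    [0,0.007,0],
    [0,0.007,0],
    [0,0.007,0],
    [0,0.007,0]
  ],
  "jaw": [1,1,1,1,1]
}}

```text
time_s: 10.4
ee_pos: [0.5818, -0.1482, 0.0265]
tool_rot: [0.039, 0.999, 0.0, -0.0]
ft_force: [0.6, -1.3, -1.1]
grip_width: 0.006
grasp_force: 0.4
```

>>> {"op": "carry_out", "data": {
  "turn": [
    [0,0,0],
    [0,0,0],
    [0,0,0],
    [0,0,0],
    [0,0,0]
  ],
  "xyz": [
    [0,0.004,0],
    [0,0.004,0],
    [0,0.003,0],
    [0,0.003,0],
    [0,0.002,0]
  ],
  "jaw": [1,1,1,1,1]
}}

```text
time_s: 11.02
ee_pos: [0.5831, -0.1326, 0.0265]
tool_rot: [0.039, 0.999, -0.0, 0.0]
ft_force: [-0.2, -1.8, -0.5]
grip_width: 0.004
grasp_force: 0.6
```

```bash
python3 -c "
from h import *
to([0,36,27])
c=imaging.camera_info('wrist');f=imaging.grab_frame('wrist'); cv2.imwrite('pics/w5.png',f)
for y in (130,): print([px(c,C+A@np.array([x,.130,.05])).round() for x in(-.047,0)])"
```

```text
t 11.03 tray [ 0.1 25.4 26.5] F tray [-0.1 -1.8 -0.5] axes in tray (cols x,y,z)
 [[-1.     0.002  0.   ]
 [ 0.002  1.    -0.   ]
 [-0.    -0.    -1.   ]] grip 0.0
tool delta mm [ 0.1 10.6 -0.5]
[array([622., 206.]), array([598., 331.])]
```

View pics/w5.png

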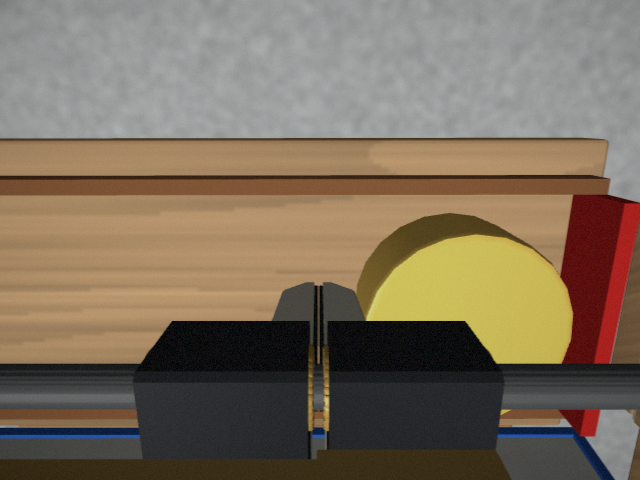

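The cheese's edge (572,315) is still about 33 px (~12 mm) from the stop's upper inner edge (~605). I'll creep on.

>>> {"op": "carry_out", "data": {
  "turn": [
    [0,0,0],
    [0,0,0],
    [0,0,0],
    [0,0,0],
    [0,0,0]
  ],
  "xyz": [
    [0,0.003,0],
    [0,0.002,0],
    [0,0.002,0],
    [0,0.002,0],
    [0,0.001,0]
  ],
  "jaw": [1,1,1,1,1]
}}

```text
time_s: 11.7
ee_pos: [0.5838, -0.1226, 0.0264]
tool_rot: [0.039, 0.999, 0.0, -0.0]
ft_force: [-0.3, -0.3, 0.1]
grip_width: 0.009
grasp_force: 0.6
```

>>> {"op": "carry_out", "data": {
  "turn": [
    [0,0,0],
    [0,0,0],
    [0,0,0],
    [0,0,0],
    [0,0,0]
  ],
  "xyz": [
    [0,0.001,0],
    [0,0.001,0],
    [0,0,0],
    [0,0,0],
    [0,0,0]
  ],
  "jaw": [1,1,1,1,1]
}}

```text
time_s: 12.32
ee_pos: [0.584, -0.1207, 0.0265]
tool_rot: [0.039, 0.999, 0.0, 0.0]
ft_force: [-0.2, -0.2, 0.5]
grip_width: 0.007
grasp_force: 0.2
```

>>> {"op": "carry_out", "data": {
  "turn": [
    [0,0,0],
    [0,0,0],
    [0,0,0],
    [0,0,0],
    [0,0,0]
  ],
  "xyz": [
    [0,0.001,0],
    [0,0.001,0],
    [0,0.001,0],
    [0,0,0],
    [0,0,0]
  ],
  "jaw": [1,1,1,1,1]
}}

```text
time_s: 12.95
ee_pos: [0.5849, -0.1203, 0.027]
tool_rot: [0.039, 0.999, -0.002, 0.001]
ft_force: [-0.9, -9.4, -0.3]
grip_width: 0.005
grasp_force: 4.6
```

```bash
python3 -c "
from h import *
info()
f=imaging.grab_frame('wrist'); cv2.imwrite('pics/w6.png',f[150:480,320:])"
```

```text
t 12.95 tray [ 1.  37.9 27. ] F tray [-0.2 -9.4 -0.3] axes in tray (cols x,y,z)
 [[-1.     0.002  0.002]
 [ 0.002  1.    -0.004]
 [-0.002 -0.004 -1.   ]] grip 0.0
```

View pics/w6.png

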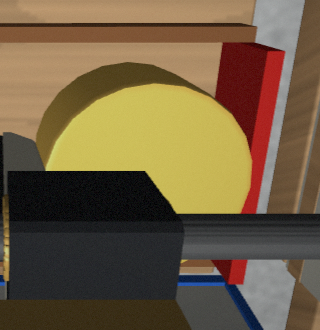

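The force jumped to 9.4 N and the tip stopped. In the crop the cheese's edge (252,165) meets the red stop's upper inner edge. I'll back off sideways, then go up.

>>> {"op": "carry_out", "data": {
  "turn": [
    [0,0,0],
    [0,0,0],
    [0,0,0],
    [0,0,0],
    [0,0,0]
  ],
  "xyz": [
    [0,-0.005,0],
    [0,-0.02,0],
    [0,-0.02,0],
    [0,0,-0.04],
    [0,0,-0.05]
  ],
  "jaw": [1,1,1,1,1]
}}

```text
time_s: 13.62
ee_pos: [0.5794, -0.1639, 0.116]
tool_rot: [0.04, 0.999, 0.001, -0.002]
ft_force: [0.1, -0.2, 0.2]
grip_width: 0.01
grasp_force: 0.0
```

>>> {"op": "carry_out", "data": {
  "turn": [
    [0,0,0],
    [0,0,0],
    [0,0,0],
    [0,0,0],
    [0,0,0]
  ],
  "xyz": [
    [0,0,-0.06],
    [0,0,-0.05],
    [0.06,0,0],
    [0.06,0,0],
    [0,0,0]
  ],
  "jaw": [1,1,1,1,1]
}}

```text
time_s: 14.25
ee_pos: [0.4567, -0.1526, 0.2261]
tool_rot: [0.04, 0.999, 0.001, -0.001]
ft_force: [0.7, -0.0, 1.1]
grip_width: 0.005
grasp_force: 0.0
```

```bash
python3 - <<'E'
from h import *
info()
for n in("top","scene"):
    c=imaging.camera_info(n); f=imaging.grab_frame(n); cv2.imwrite(f"pics/{n}7.png",f); hsv=cv2.cvtColor(f,cv2.COLOR_BGR2HSV)
    m=cv2.inRange(hsv,(20,140,90),(32,255,255)); k,_=cv2.findContours(m,0,2)
    for q in k:
        if cv2.contourArea(q)<60: continue
        w=np.array([A.T@(ray(c,x[0],.055)-C) for x in q])*1000
        if abs(w.mean(0)[0])<90 and abs(w.mean(0)[1])<150: print(n,w.min(0).round(),w.max(0).round())
a=cv2.imread('pics/top7.png')[130:330,250:500];b=cv2.imread('pics/scene7.png')[130:330,150:400]
cv2.imwrite('pics/c7.png',cv2.resize(np.hstack([a,b]),None,fx=1.6,fy=1.6))
E
```

```text
t 14.25 tray [-124.3   -4.2  226.1] F tray [0.7 0.  1.1] axes in tray (cols x,y,z)
 [[-1.     0.004 -0.003]
 [ 0.004  1.     0.001]
 [ 0.003  0.001 -1.   ]] grip 0.01
top [-37.  54.  55.] [ 38. 128.  55.]
scene [-34.  57.  55.] [ 39. 130.  55.]
```

View pics/c7.png

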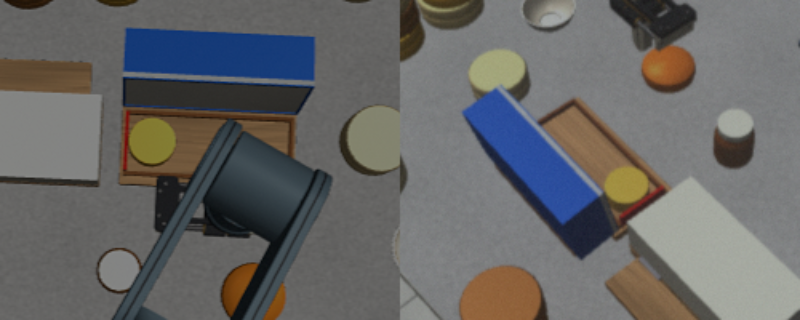

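The cheese (152,141 in the left half) stands against the red stop with its centre at tray y of about 92 mm. The blue cover is open, the white one is shut, and the robot touches nothing.

```bash
python3 -c "
from bench import job_done
print(job_done())"
```

```text
the job is handed in; nothing more can be done
None
```

The blue cover rests open and the yellow cheese stands against the red stop, at about 92 mm along the tray. The white keeper is still shut, nothing else on the counter was touched, and the job was handed in after about 14 s of robot time; the judge's result was not shown.

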